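Set the lathe's click-stop five clicks from its end stop

TASK

The round knob on top of the blue lathe-stop unit sets its stop rod in fine clicks, and the scale has worn off. Turn the knob anticlockwise (seen from above) until it comes up firmly but gently against its end stop, without forcing it, then turn it clockwise exactly five clicks, never going past the fifth, and let go of it. Leave the caliper, the turned wooden piece and the chuck key where they lie.

Things in the scene. Friction and masses are not known exactly. Their poses are not given: they have to be found in the camera images.
- stop_unit: The blue cast housing, fixed to the bench: 130 x 160 x 55 mm (x, y, z) on a flange 150 x 200 x 12 mm. Origin at the centre of its underside; z up; the stop rod comes out of its -x face. The knob stands on the middle of its top.
- knob_center (a point): Centre of the knob, on its vertical axis, half-way up, 79 mm above the bench; the point belongs to the housing and does not show the knob's turning. A black fluted round knob with no pointer, 44 mm across, its grip 34 mm tall, from 61 to 95 mm above the bench, 6 mm clear of the housing's top. It starts in one of clicks 1 to 4 from the end (which is not known).
- knob_top (a point): Middle of the knob's top face, 95 mm above the bench (fixed point). Clicks are 0.24 rad apart. The knob drives the click wheel inside through a springy core, about 1.6 Nm/rad: it winds up some 0.15 rad, to 0.2 to 0.25 Nm, before the wheel jumps to the next click; the torque on the knob then falls at once by about 0.27 Nm, to near zero.
- rod_tip (a point): The outer end of the steel stop rod, 12 mm thick, 30 mm above the bench. The point lies at x = -105 mm in the housing's frame at click zero and moves out (to the housing's -x) 0.25 mm with each clockwise click.
- end_stop: The end stop: a small steel pin hidden in the housing, origin on the knob's axis 32 mm above the bench. The click wheel's lug meets it 20 mm from the axis, 0.03 rad anticlockwise of click zero: no jump comes there and the torque rises past 0.25 Nm. 0.33 to 0.42 Nm on the knob is firm and safe; the pin stands 25 N (about 0.5 Nm). Let go, the wheel settles in click zero; count from it.
- caliper: Bystander: steel caliper lying flat, 190 mm long, jaws 50 mm to one side, 8 mm thick. Origin under its middle, x along its length. Leave alone.
- spindle: Bystander: a turned wooden piece standing upright, 56 mm across, 82 mm tall. Origin at the centre of its foot. Leave alone.
- chuck_key: Bystander: a dark steel T-shaped chuck key lying flat, 79 mm long, 90 mm across its T, 16 mm thick. Origin under the middle of its T, x along its shank. Leave alone.

How it is judged (in metres and radians):
On the way:
1. the knob is turned anticlockwise up against its end stop (contact force between end_stop and anything else above 1 N and x of rod_tip in the frame of stop_unit above -0.1051 m), for 0.1 s.
At the end, for the whole second after the job is handed in: The click wheel rests in the fifth click from its end stop (stop rod 1.25 mm out from zero, within 0.1 mm), the knob is let go, and the bystanders lie where they were (x of rod_tip in the frame of stop_unit between -0.10635 and -0.10615 m and distance of each of caliper, spindle, chuck_key from where it was at the start of the episode below 0.015 m); the robot touches nothing.
It fails at once if the end stop is forced: over 25 N on it (contact force between end_stop and anything else above 25 N).
It fails at once if the knob is turned past the fifth click (x of rod_tip in the frame of stop_unit below -0.1064 m).
It fails at once if the caliper is moved by more than 15 mm (distance of caliper from where it was at the start of the episode above 0.015 m).
It fails at once if the spindle is moved by more than 15 mm (distance of spindle from where it was at the start of the episode above 0.015 m).
It fails at once if the chuck key is moved by more than 15 mm (distance of chuck_key from where it was at the start of the episode above 0.015 m).
It also fails if it takes over 72 s, if anything falls off the work surface, if the arm or the gripper's body presses on something with over 40 N, if the wrist force passes 120 N, or if a joint passes its speed limit or range.

ROBOT

A 6-joint arm with a two-finger parallel gripper is mounted at the origin on the work surface. World frame = base frame: x ahead of the robot, y to its left, z up, the work surface at z = 0. Lengths are in mm, angles in degrees, forces in N, time in s.
With the tool pointing down it reaches from about 325 to 775 mm from the base axis. Payload 9.3 kg.
Tool frame: the origin (TCP) lies on the centre line of the jaws, within the pads' length; the fingertips stand 11 mm ahead of it and the grasp point (between the pads) lies 8 mm behind it; z points along the fingers, y is the line along which they close (so a half turn about z gives the same grasp; the last joint's range is limited). The gripper opens to 85 mm and grips with 20 to 120 N. Pads are 22 mm wide; open, the fingers measure 114 mm over their backs; the gripper's body (76 mm by 85 mm) begins 54 mm behind the grasp point. The pads swing forward as they close: fully open they stand 13 mm farther back than shut.
Start: joints at [65.569, 14.817, 1.232, 76.415, 0, 81.257], TCP at [148.717, 529.509, 242.279] pointing down, gripper open.
Joint ranges: [-174.27, 174.27], [-52.1, 104.24], [-59.71, 78.15], [-110.17, 111.67], [-87.03, 83.33], [-180, 180]. Speed limits (degrees/s): [127.2, 127.2, 159.86, 180, 180, 180].

INTERFACE

Orientations are given as [roll, pitch, yaw] about the fixed x, y, z axes, in that order (R = Rz(yaw) Ry(pitch) Rx(roll)).
In Python, from rig import telemetry, imaging, robot gives the robot as it stands. The module is installed in compiled form; this text tells all that it offers.
- The arm moves only by the shell command python3 -m inch 'ROWS' [FORCE]. ROWS is text: rows parted by semicolons, each of 5 numbers parted by spaces: the shift along the tool's x, y, z in mm, then the turn about the tool's z in degrees, then the finger opening in mm, from 0 to 85.4. In form: dx dy dz yaw jaw; .... A call has exactly 10 rows; each row shifts and turns the commanded pose from where the row before left it, along the tool's axes as they then stand; what a row does not reach is not made up. A row lasts 1/10 s, in which the tool goes at most 50 mm and 8.59 degrees, less where a joint would pass 70% of its speed; a pose out of reach is approached as far as the arm can. A call with a gripper value outside its range is refused whole. The fingers move at their own pace and stop on an object; FORCE is the grip in N (left out, the last holds). Time passes only in rows, so rows that do not move let the fingers close, or fill a call up. It gives the time, the measured TCP pose, the force, the opening and the grip force at its end, in the units of the state.
- telemetry.state(): the state, without advancing time (a new reading comes with each control period).
- imaging.camera(name): name is "scene" or "side" or "wrist"; returns the picture (480x640x3 uint8, blue, green, red); there is no depth.
- imaging.camera_info(name): a dict with "fx", "fy", "cx", "cy" (pixels), "k1" (the pictures are not rectified: a ray, as slopes to the right and down, at radius r is drawn at 1 + k1 r^2 times it, then the intrinsics apply), "R" (3x3) and "t" (3): a world point X has camera coordinates R X + t; the wrist camera has in their place "T_tool_cam" (4x4, takes a point from camera to tool coordinates, whose origin is the TCP and whose axes are the flange's). Camera axes: x right, y down, z forward; pixel columns grow to the right and rows downward; lengths in mm; the calibration is good to about 2 mm. A picture is of the moment at which its call begins: read the wrist's pose just before it. camera_info takes no time and is no camera call.
- robot.close_job(): hands the job in; it is judged then, once.
The state is a dict: "t": time; "joints": joint angles; "qd": joint speeds; "joint_torque": joint torques, N m; "ee_pos": TCP position; "tool_rot": TCP orientation; "wrist_force": force on the tool from outside, world axes, zero at the start; "torque": the same for the moment, N m; "grip_width": finger opening in mm; "finger_force": force on a finger pad.
Only numpy, scipy, OpenCV 4.12 (cv2) and the standard library are available. Lean on these libraries where they do the work, as an engineer would, in place of code of your own. Each camera call takes 0.05 s, during which the arm holds its last target. There are 200 camera calls.

## Working session

There is one attempt and no reset: what is moved stays moved. The work goes in short steps, Python scripts to look and compute and a shell command to move; the robot and the scene stay as the last step left them, time stands still between calls to the robot, and variables do not carry over. Pictures are saved under pics/ and viewed, at most 10 in all, crops included, and the job is handed in when it is done.

```bash
mkdir -p pics; python3 - <<'E'
from rig import telemetry, imaging, robot
import cv2,json
s=telemetry.state();print(s)
for n in("scene","side"):
    cv2.imwrite(f"pics/{n}0.png",imaging.camera(n))
for n in("scene","side","wrist"):print(n,imaging.camera_info(n))
E
```

```text
{'t': 0.0, 'joints': array([6.55696706e+01, 1.48517506e+01, 1.18864155e+00, 7.64145384e+01,
       7.77162275e-04, 8.12552878e+01]), 'qd': array([-0.00275268, -0.03466753,  0.01212207, -0.03781705,  0.02051548,
       -0.08916873]), 'joint_torque': array([ 1.20652498e-03, -5.55636406e+01,  3.44536221e+01,  1.36630339e-02,
       -4.98099125e-04,  7.98986584e-07]), 'ee_pos': array([148.60008176, 529.27025449, 241.64910031]), 'tool_rot': array([-1.79923373e+02, -1.25730412e-02,  1.64314374e+02]), 'wrist_force': array([ 0.05108673, -0.07250182,  0.2157253 ]), 'torque': array([0.06591151, 0.04002003, 0.00772175]), 'finger_force': 0.0, 'grip_width': 85.25274996498473}
scene {'fx': 507.82438362453854, 'fy': 507.82438362453854, 'cx': 320.8940118753041, 'cy': 235.12193651604065, 'k1': -0.023671671296408778, 'R': array([[-0.60900874,  0.79305892, -0.01288057],
       [ 0.46697835,  0.3453826 , -0.8140283 ],
       [-0.64112368, -0.5017653 , -0.58068237]]), 't': array([ 309.27631008, -208.85518644, 1366.09042147])}
side {'fx': 573.5041867201561, 'fy': 573.5041867201561, 'cx': 327.9387761034988, 'cy': 240.92127216870315, 'k1': -0.15016747435653494, 'R': array([[ 0.91854103, -0.39469888,  0.02225257],
       [-0.24931548, -0.62205106, -0.74222252],
       [ 0.30679663,  0.67621393, -0.66978396]]), 't': array([-541.69002325,  259.98606224,  717.94420553])}
wrist {'fx': 370.7480726453708, 'fy': 370.7480726453708, 'cx': 324.9146255391291, 'cy': 240.00746931966665, 'k1': -0.02366192742408846, 'T_tool_cam': array([[-5.90521654e-05, -9.61379404e-01, -2.75226521e-01,
         7.04964960e+01],
       [ 9.99999174e-01, -4.10128401e-04,  1.21803989e-03,
        -6.89838004e-01],
       [-1.28387668e-03, -2.75226221e-01,  9.61378634e-01,
        -1.32948700e+02],
       [ 0.00000000e+00,  0.00000000e+00,  0.00000000e+00,
         1.00000000e+00]])}
```

View pics/scene0.png

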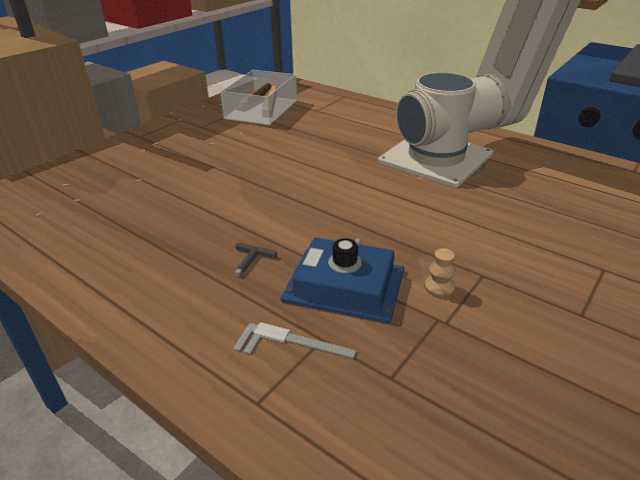

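View pics/side0.png

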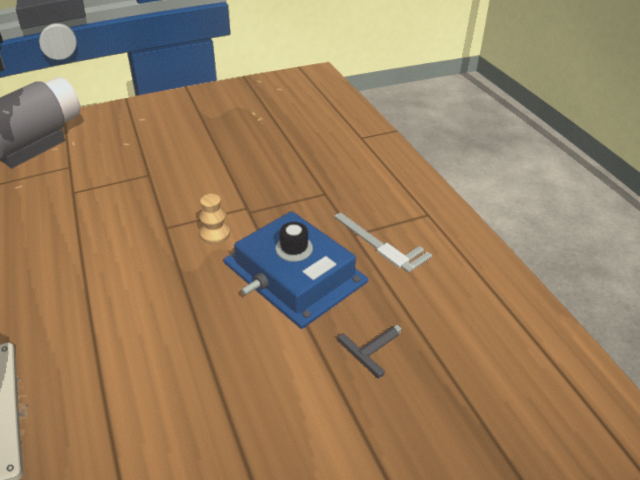

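Scene view: knob top at about (345,244), spindle foot at (440,292), chuck key T at (257,249), caliper at (290,340). Side view: knob top at (293,230), spindle foot at (215,236), and the rod pointing toward the robot, its tip at (243,291).

```bash
cat > h.py <<'E'
import numpy as np, cv2
from rig import telemetry, imaging
from scipy.spatial.transform import Rotation as Rn
def ray(n,uv,st=None):
    c=imaging.camera_info(n)
    K=np.array([[c['fx'],0,c['cx']],[0,c['fy'],c['cy']],[0,0,1]])
    p=cv2.undistortPoints(np.array([[uv]],float),K,np.array([c['k1'],0,0,0.]))[0,0]
    d=np.array([*p,1.])
    if n=='wrist':
        T=c['T_tool_cam'];R=Rn.from_euler('xyz',st['tool_rot'],degrees=True).as_matrix()
        return R@T[:3,3]+st['ee_pos'],R@T[:3,:3]@d
    return -c['R'].T@c['t'],c['R'].T@d
def onz(n,uv,z,st=None):
    o,d=ray(n,uv,st);return o+d*(z-o[2])/d[2]
E
python3 - <<'E'
from h import *
np.set_printoptions(precision=1,suppress=True)
for nm,z,a,b in(("knob",95,(345,244),(293,230)),("spindle top",82,(445,254),(210,200)),("rod",30,None,(243,291)),("key",16,(257,249),(362,356)),("calmid",4,(290,340),(385,248)),("flangeL",12,None,(228,262)),("flangeB",12,None,(303,323)),("flangeR",12,None,(366,280))):
    print(nm,onz('scene',a,z) if a else '',onz('side',b,z))
s=telemetry.state()
R=Rn.from_euler('xyz',s['tool_rot'],degrees=True).as_matrix();print(R)
E
```

```text
knob [570.2 102.9  95. ] [572.  102.9  95. ]
spindle top [475.6 250.6  82. ] [472.9 242.9  82. ]
rod  [473.9  66.9  30. ]
key [600.9 -89.6  16. ] [ 597.  -106.2   16. ]
calmid [739.  113.6   4. ] [740.4  96.4   4. ]
flangeL  [473.6 156.8  12. ]
flangeB  [542.3 -13.9  12. ]
flangeR  [671.   31.9  12. ]
[[-1.   0.3 -0. ]
 [ 0.3  1.  -0. ]
 [ 0.  -0.  -1. ]]
```

```bash
python3 -m inch '-43 -24 0 0 85; -43 -24 0 0 85; -43 -24 0 0 85; -43 -24 0 0 85; -43 -24 0 0 85; -43 -24 0 0 85; -43 -24 0 0 85; -43 -24 0 0 85; -43 -24 0 0 85; -43 -24 0 0 85' 60 && python3 -m inch '-30 -18 10 0 85; -30 -18 10 0 85; -20 -15 10 0 85; -12 -5 10 0 85; 0 0 10 0 85; 0 0 5 0 85; 0 0 5 0 85; 0 0 0 0 85; 0 0 0 0 85; 0 0 0 0 85'
python3 - <<'E'
from h import *
s=telemetry.state();im=imaging.camera('wrist')
cv2.imwrite('pics/w1.png',im);np.save('w1.npy',np.r_[s['ee_pos'],s['tool_rot']])
print(s['ee_pos'],s['tool_rot'],s['joints'])
E
```

```text
t: 1.1
ee_pos: [498.8, 180.4, 242.1]
tool_rot: [-180.0, -0.0, 164.3]
wrist_force: [0.1, 1.8, -0.1]
grip_width: 85.2
finger_force: 0.0
t: 2.1
ee_pos: [571.2, 103.9, 182.9]
tool_rot: [180.0, 0.1, 164.4]
wrist_force: [0.4, 0.4, 0.4]
grip_width: 84.9
finger_force: 0.0
[571.19795649 103.87832695 182.92161195] [1.79981028e+02 5.51890398e-02 1.64353377e+02] [ 2.02732512e+00  1.90322419e+01 -1.44675829e+00  6.94626558e+01
  1.32109337e-03  1.76739400e+01]
```

View pics/w1.png

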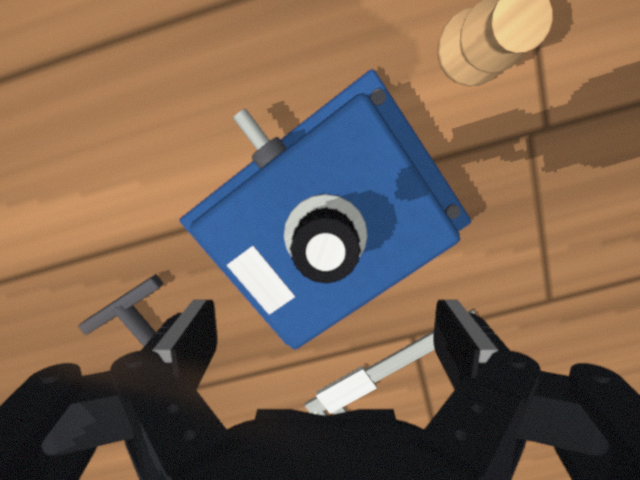

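The wrist view shows the knob's white cap at about (325,252), roughly between the jaws. The spindle, key and caliper are clear of the fingers. Next I take the cap's exact centroid.

```bash
python3 - <<'E'
from h import *
np.set_printoptions(precision=2,suppress=True)
v=np.load('w1.npy');st=dict(ee_pos=v[:3],tool_rot=v[3:])
im=cv2.imread('pics/w1.png')
m=(im.min(2)>170).astype(np.uint8)
n,l,s,c=cv2.connectedComponentsWithStats(m)
i=l[252,325];print(s[i],c[i])
dark=(im.max(2)<70).astype(np.uint8)
n2,l2,s2,c2=cv2.connectedComponentsWithStats(dark);j=l2[252,298];print('dark',s2[j],c2[j])
P=onz('wrist',c[i],95,st);print('world',P)
R=Rn.from_euler('xyz',v[3:],degrees=True).as_matrix();print('tool delta',R.T@(P-v[:3]))
print('cap diam mm',np.linalg.norm(onz('wrist',c[i]+[s[i][2]/2,0],95,st)-onz('wrist',c[i]-[s[i][2]/2,0],95,st)))
print('torque',[telemetry.state()[k] for k in('wrist_force','torque')])
E
```

```text
[ 306  234   39   37 1134] [325.13 251.66]
dark [ 291  208   70   75 2695] [325.27 242.38]
world [571.52 103.53  95.  ]
tool delta [-0.32 -0.28 87.92]
cap diam mm 24.389296673921574
torque [array([ 0.18,  0.24, -0.51]), array([-0.02, -0.05, -0.01])]
```

```bash
python3 -m inch '0 0 18 0 85; 0 0 18 0 85; 0 0 18 0 85; 0 0 18 0 85; 0 0 18 0 85; 0 0 12 0 85; 0 0 6 0 85; 0 0 0 0 60; 0 0 0 0 50; 0 0 0 0 40' 40 && python3 -m inch '0 0 0 0 35; 0 0 0 0 35; 0 0 0 0 35; 0 0 0 0 35; 0 0 0 0 35; 0 0 0 0 35; 0 0 0 0 35; 0 0 0 0 35; 0 0 0 0 35; 0 0 0 0 35'
python3 -c "
from rig import telemetry as t
s=t.state();print(s['torque'],s['wrist_force'],s['joints'])"
```

```text
t: 3.15
ee_pos: [571.8, 103.5, 75.1]
tool_rot: [180.0, 0.1, 164.3]
wrist_force: [0.5, 5.4, 7.3]
grip_width: 43.7
finger_force: 11.5
t: 4.15
ee_pos: [571.8, 103.6, 75.3]
tool_rot: [179.9, 0.1, 164.3]
wrist_force: [-0.9, 1.5, 6.3]
grip_width: 43.2
finger_force: 40.3
[0.2540054  0.12542088 0.03221441] [-0.94566255  1.51467468  6.25792469] [ 1.98959969e+00  2.32483466e+01 -1.16649765e+01  5.49716503e+01
  1.75785226e-02  1.76645250e+01]
```

```bash
cat > t.py <<'E'
from rig import telemetry as t
s=t.state();print('TZ %.3f'%s['torque'][2],'yaw %.2f'%s['tool_rot'][2],s['wrist_force'].round(1),'t',s['t'])
E
python3 -m inch '0 0 0 -0.6 35; 0 0 0 -0.6 35; 0 0 0 -0.6 35; 0 0 0 -0.6 35; 0 0 0 -0.6 35; 0 0 0 -0.6 35; 0 0 0 -0.4 35; 0 0 0 0 35; 0 0 0 0 35; 0 0 0 0 35' >/dev/null; python3 t.py
python3 -m inch '0 0 0 -0.5 35; 0 0 0 -0.5 35; 0 0 0 -0.5 35; 0 0 0 -0.5 35; 0 0 0 -0.5 35; 0 0 0 -0.5 35; 0 0 0 0 35; 0 0 0 0 35; 0 0 0 0 35; 0 0 0 0 35' >/dev/null; python3 t.py
python3 -m inch '0 0 0 -0.5 35; 0 0 0 -0.5 35; 0 0 0 -0.5 35; 0 0 0 -0.5 35; 0 0 0 -0.5 35; 0 0 0 -0.5 35; 0 0 0 0 35; 0 0 0 0 35; 0 0 0 0 35; 0 0 0 0 35' >/dev/null; python3 t.py
python3 -m inch '0 0 0 -0.5 35; 0 0 0 -0.5 35; 0 0 0 -0.5 35; 0 0 0 -0.5 35; 0 0 0 -0.5 35; 0 0 0 -0.5 35; 0 0 0 0 35; 0 0 0 0 35; 0 0 0 0 35; 0 0 0 0 35' >/dev/null; python3 t.py
```

```text
TZ -0.033 yaw 168.31 [0.  1.7 5.7] t 5.15
TZ -0.158 yaw 171.31 [0.9 1.7 5.9] t 6.15
TZ -0.183 yaw 174.31 [-0.9  2.8  6.9] t 7.15
TZ -0.288 yaw 177.30 [-0.4  0.6  6.8] t 8.15
```

```bash
python3 -m inch '0 0 0 -0.5 35; 0 0 0 -0.5 35; 0 0 0 -0.5 35; 0 0 0 -0.5 35; 0 0 0 -0.5 35; 0 0 0 -0.5 35; 0 0 0 0 35; 0 0 0 0 35; 0 0 0 0 35; 0 0 0 0 35' >/dev/null; python3 t.py
python3 -m inch '0 0 0 -0.5 35; 0 0 0 -0.5 35; 0 0 0 -0.5 35; 0 0 0 -0.5 35; 0 0 0 -0.5 35; 0 0 0 -0.5 35; 0 0 0 0 35; 0 0 0 0 35; 0 0 0 0 35; 0 0 0 0 35' >/dev/null; python3 t.py
python3 -m inch '0 0 0 -0.5 35; 0 0 0 -0.5 35; 0 0 0 -0.5 35; 0 0 0 -0.5 35; 0 0 0 -0.5 35; 0 0 0 -0.5 35; 0 0 0 0 35; 0 0 0 0 35; 0 0 0 0 35; 0 0 0 0 35' >/dev/null; python3 t.py
```

```text
TZ 0.035 yaw -179.68 [0.5 2.  6. ] t 9.15
TZ -0.128 yaw -176.69 [-0.6  1.6  6.3] t 10.15
TZ -0.143 yaw -173.69 [0.3 1.1 5.5] t 11.15
```

```bash
python3 -m inch '0 0 0 -0.5 35; 0 0 0 -0.5 35; 0 0 0 -0.5 35; 0 0 0 -0.5 35; 0 0 0 -0.5 35; 0 0 0 -0.5 35; 0 0 0 0 35; 0 0 0 0 35; 0 0 0 0 35; 0 0 0 0 35' >/dev/null; python3 t.py
python3 -m inch '0 0 0 -0.5 35; 0 0 0 -0.5 35; 0 0 0 -0.5 35; 0 0 0 -0.5 35; 0 0 0 -0.5 35; 0 0 0 -0.5 35; 0 0 0 0 35; 0 0 0 0 35; 0 0 0 0 35; 0 0 0 0 35' >/dev/null; python3 t.py
```

```text
TZ -0.262 yaw -170.70 [0.1 1.9 6. ] t 12.15
TZ -0.033 yaw -167.68 [-0.7  1.8  6.9] t 13.15
```

```bash
python3 -m inch '0 0 0 -1 35; 0 0 0 -1 35; 0 0 0 -1 35; 0 0 0 -1 35; 0 0 0 -1 35; 0 0 0 -1 35; 0 0 0 -1 35; 0 0 0 0 35; 0 0 0 0 35; 0 0 0 0 35' >/dev/null; python3 t.py
python3 -m inch '0 0 0 -0.5 35; 0 0 0 -0.5 35; 0 0 0 -0.5 35; 0 0 0 -0.5 35; 0 0 0 -0.5 35; 0 0 0 -0.5 35; 0 0 0 0 35; 0 0 0 0 35; 0 0 0 0 35; 0 0 0 0 35' >/dev/null; python3 t.py
python3 -m inch '0 0 0 -0.5 35; 0 0 0 -0.5 35; 0 0 0 -0.5 35; 0 0 0 -0.5 35; 0 0 0 0 35; 0 0 0 0 35; 0 0 0 0 35; 0 0 0 0 35; 0 0 0 0 35; 0 0 0 0 35' >/dev/null; python3 t.py
```

```text
TZ -0.146 yaw -160.69 [0.1 2.5 6.5] t 14.15
TZ -0.164 yaw -157.69 [0.7 2.1 6. ] t 15.15
TZ -0.277 yaw -155.70 [0.2 2.4 6.7] t 16.15
```

```bash
python3 -m inch '0 0 0 -0.5 35; 0 0 0 -0.5 35; 0 0 0 -0.5 35; 0 0 0 -0.5 35; 0 0 0 0 35; 0 0 0 0 35; 0 0 0 0 35; 0 0 0 0 35; 0 0 0 0 35; 0 0 0 0 35' >/dev/null; python3 t.py
```

```text
TZ 0.019 yaw -153.67 [-0.2  1.   6.2] t 17.15
```

```bash
python3 -m inch '0 0 0 -1 35; 0 0 0 -1 35; 0 0 0 -1 35; 0 0 0 -1 35; 0 0 0 -1 35; 0 0 0 -1 35; 0 0 0 -1 35; 0 0 0 -1 35; 0 0 0 0 35; 0 0 0 0 35' >/dev/null; python3 t.py
python3 -m inch '0 0 0 -0.5 35; 0 0 0 -0.5 35; 0 0 0 -0.5 35; 0 0 0 -0.5 35; 0 0 0 -0.5 35; 0 0 0 -0.5 35; 0 0 0 0 35; 0 0 0 0 35; 0 0 0 0 35; 0 0 0 0 35' >/dev/null; python3 t.py
python3 -m inch '0 0 0 -0.5 35; 0 0 0 -0.5 35; 0 0 0 -0.5 35; 0 0 0 -0.5 35; 0 0 0 0 35; 0 0 0 0 35; 0 0 0 0 35; 0 0 0 0 35; 0 0 0 0 35; 0 0 0 0 35' >/dev/null; python3 t.py
```

```text
TZ -0.220 yaw -145.69 [0.  2.1 5.5] t 18.15
TZ -0.259 yaw -142.70 [-0.2  1.7  6. ] t 19.15
TZ 0.014 yaw -140.67 [0.6 1.3 6.2] t 20.15
```

```bash
python3 -m inch '0 0 0 -1 35; 0 0 0 -1 35; 0 0 0 -1 35; 0 0 0 -1 35; 0 0 0 -1 35; 0 0 0 -1 35; 0 0 0 -1 35; 0 0 0 -1 35; 0 0 0 0 35; 0 0 0 0 35' >/dev/null; python3 t.py
python3 -m inch '0 0 0 -0.5 35; 0 0 0 -0.5 35; 0 0 0 -0.5 35; 0 0 0 -0.5 35; 0 0 0 -0.5 35; 0 0 0 -0.5 35; 0 0 0 0 35; 0 0 0 0 35; 0 0 0 0 35; 0 0 0 0 35' >/dev/null; python3 t.py
python3 -m inch '0 0 0 -0.5 35; 0 0 0 -0.5 35; 0 0 0 -0.5 35; 0 0 0 -0.5 35; 0 0 0 0 35; 0 0 0 0 35; 0 0 0 0 35; 0 0 0 0 35; 0 0 0 0 35; 0 0 0 0 35' >/dev/null; python3 t.py
```

```text
TZ -0.166 yaw -132.68 [-0.   1.8  6.4] t 21.15
TZ -0.269 yaw -129.69 [-1.1  2.6  7. ] t 22.15
TZ -0.312 yaw -127.70 [-0.5  2.3  5.2] t 23.15
```

```bash
python3 -m inch '0 0 0 -0.5 35; 0 0 0 -0.5 35; 0 0 0 -0.5 35; 0 0 0 0 35; 0 0 0 0 35; 0 0 0 0 35; 0 0 0 0 35; 0 0 0 0 35; 0 0 0 0 35; 0 0 0 0 35' >/dev/null; python3 t.py;
python3 -m inch '0 0 0 -0.4 35; 0 0 0 -0.3 35; 0 0 0 0 35; 0 0 0 0 35; 0 0 0 0 35; 0 0 0 0 35; 0 0 0 0 35; 0 0 0 0 35; 0 0 0 0 35; 0 0 0 0 35' >/dev/null; python3 t.py
```

```text
TZ -0.317 yaw -126.20 [-0.8  2.5  5.6] t 24.15
TZ -0.293 yaw -125.50 [0.5 1.9 6.3] t 25.15
```

```bash
python3 -m inch '0 0 0 -0.4 35; 0 0 0 -0.4 35; 0 0 0 0 35; 0 0 0 0 35; 0 0 0 0 35; 0 0 0 0 35; 0 0 0 0 35; 0 0 0 0 35; 0 0 0 0 35; 0 0 0 0 35' >/dev/null; python3 t.py; python3 -c "from rig import imaging; imaging.camera('side')"; python3 t.py;python3 -c "from rig import imaging; imaging.camera('side')"; python3 t.py;python3 -c "from rig import imaging; imaging.camera('side')"; python3 t.py
```

```text
TZ -0.301 yaw -124.70 [-0.7  1.1  5.6] t 26.15
TZ -0.330 yaw -124.70 [-0.4  1.7  5.7] t 26.2
TZ -0.310 yaw -124.70 [-0.6  3.   7. ] t 26.25
TZ -0.365 yaw -124.70 [-0.6  2.6  6. ] t 26.3
```

```bash
cat > a.py <<'E'
from rig import telemetry as t, imaging
import numpy as np
r=[]
for i in range(6):
    s=t.state();r.append(s['torque'][2]);imaging.camera('side')
print('mean TZ %.3f sd %.3f yaw %.2f t %.2f'%(np.mean(r),np.std(r),s['tool_rot'][2],s['t']))
E
python3 -m inch '0 0 0 -0.5 35; 0 0 0 -0.5 35; 0 0 0 0 35; 0 0 0 0 35; 0 0 0 0 35; 0 0 0 0 35; 0 0 0 0 35; 0 0 0 0 35; 0 0 0 0 35; 0 0 0 0 35' >/dev/null; python3 a.py
```

```text
mean TZ -0.337 sd 0.025 yaw -123.70 t 27.55
```

Firm against the stop: about 0.34 Nm and no jump where a fifth would have come. Now turning clockwise, first back to the unloaded point.

```bash
python3 -m inch '0 0 0 1.5 35; 0 0 0 2 35; 0 0 0 2 35; 0 0 0 2 35; 0 0 0 2 35; 0 0 0 2 35; 0 0 0 2 35; 0 0 0 2 35; 0 0 0 1.5 35; 0 0 0 0 35' 60 >/dev/null; python3 a.py
python3 -m inch '0 0 0 1 35; 0 0 0 1 35; 0 0 0 1 35; 0 0 0 1 35; 0 0 0 1 35; 0 0 0 1 35; 0 0 0 1 35; 0 0 0 1 35; 0 0 0 0 35; 0 0 0 0 35' >/dev/null; python3 a.py
```

```text
mean TZ 0.044 sd 0.014 yaw -140.67 t 28.85
mean TZ 0.222 sd 0.031 yaw -148.65 t 30.15
```

```bash
python3 -m inch '0 0 0 0.5 35; 0 0 0 0.5 35; 0 0 0 0.5 35; 0 0 0 0.5 35; 0 0 0 0 35; 0 0 0 0 35; 0 0 0 0 35; 0 0 0 0 35; 0 0 0 0 35; 0 0 0 0 35' >/dev/null; python3 a.py
python3 -m inch '0 0 0 0.5 35; 0 0 0 0.5 35; 0 0 0 0.5 35; 0 0 0 0.5 35; 0 0 0 0 35; 0 0 0 0 35; 0 0 0 0 35; 0 0 0 0 35; 0 0 0 0 35; 0 0 0 0 35' >/dev/null; python3 a.py
```

```text
mean TZ 0.270 sd 0.033 yaw -150.65 t 31.45
mean TZ 0.005 sd 0.030 yaw -152.67 t 32.75
```

```bash
python3 -m inch '0 0 0 1.25 35; 0 0 0 1.25 35; 0 0 0 1.25 35; 0 0 0 1.25 35; 0 0 0 1.25 35; 0 0 0 1.25 35; 0 0 0 1.25 35; 0 0 0 1.25 35; 0 0 0 0 35; 0 0 0 0 35' >/dev/null; python3 a.py
python3 -m inch '0 0 0 0.8 35; 0 0 0 0.8 35; 0 0 0 0.8 35; 0 0 0 0.8 35; 0 0 0 0.8 35; 0 0 0 0 35; 0 0 0 0 35; 0 0 0 0 35; 0 0 0 0 35; 0 0 0 0 35' >/dev/null; python3 a.py
```

```text
mean TZ 0.219 sd 0.015 yaw -162.65 t 34.05
mean TZ -0.005 sd 0.035 yaw -166.68 t 35.35
```

Second click made. Continuing with the third and fourth.

```bash
python3 -m inch '0 0 0 1.25 35; 0 0 0 1.25 35; 0 0 0 1.25 35; 0 0 0 1.25 35; 0 0 0 1.25 35; 0 0 0 1.25 35; 0 0 0 1.25 35; 0 0 0 1.25 35; 0 0 0 0 35; 0 0 0 0 35' >/dev/null; python3 a.py
python3 -m inch '0 0 0 0.8 35; 0 0 0 0.8 35; 0 0 0 0.8 35; 0 0 0 0.8 35; 0 0 0 0.6 35; 0 0 0 0 35; 0 0 0 0 35; 0 0 0 0 35; 0 0 0 0 35; 0 0 0 0 35' >/dev/null; python3 a.py
```

```text
mean TZ 0.247 sd 0.034 yaw -176.66 t 36.65
mean TZ 0.002 sd 0.024 yaw 179.52 t 37.95
```

```bash
python3 -m inch '0 0 0 1.25 35; 0 0 0 1.25 35; 0 0 0 1.25 35; 0 0 0 1.25 35; 0 0 0 1.25 35; 0 0 0 1.25 35; 0 0 0 1.25 35; 0 0 0 1.25 35; 0 0 0 0 35; 0 0 0 0 35' >/dev/null; python3 a.py
```

```text
mean TZ 0.250 sd 0.029 yaw 169.54 t 39.25
```

```bash
python3 -m inch '0 0 0 0.8 35; 0 0 0 0.8 35; 0 0 0 0.8 35; 0 0 0 0.8 35; 0 0 0 0.6 35; 0 0 0 0 35; 0 0 0 0 35; 0 0 0 0 35; 0 0 0 0 35; 0 0 0 0 35' >/dev/null; python3 a.py
python3 -m inch '0 0 0 1.25 35; 0 0 0 1.25 35; 0 0 0 1.25 35; 0 0 0 1.25 35; 0 0 0 1.25 35; 0 0 0 1.25 35; 0 0 0 1.25 35; 0 0 0 1.25 35; 0 0 0 0 35; 0 0 0 0 35' >/dev/null; python3 a.py
```

```text
mean TZ -0.021 sd 0.038 yaw 165.72 t 40.55
mean TZ 0.235 sd 0.031 yaw 155.74 t 41.85
```

```bash
python3 -m inch '0 0 0 0.8 35; 0 0 0 0.8 35; 0 0 0 0.8 35; 0 0 0 0.8 35; 0 0 0 0.6 35; 0 0 0 0 35; 0 0 0 0 35; 0 0 0 0 35; 0 0 0 0 35; 0 0 0 0 35' >/dev/null; python3 a.py
```

```text
mean TZ -0.007 sd 0.013 yaw 151.92 t 43.15
```

Five jumps counted and the torque is near zero, so I release and lift away.

```bash
python3 -m inch '0 0 0 0 48; 0 0 0 0 55; 0 0 0 0 70; 0 0 0 0 85; 0 0 0 0 85; 0 0 0 0 85; 0 0 0 0 85; 0 0 0 0 85; 0 0 0 0 85; 0 0 0 0 85' && python3 -m inch '0 0 -6 0 85; 0 0 -12 0 85; 0 0 -18 0 85; 0 0 -18 0 85; 0 0 -18 0 85; 0 0 -18 0 85; 0 0 -12 0 85; 0 0 -6 0 85; 0 0 0 0 85; 0 0 0 0 85'
python3 - <<'E'
from h import *
cv2.imwrite('pics/side1.png',imaging.camera('side'))
E
```

```text
t: 44.2
ee_pos: [571.2, 103.4, 74.3]
tool_rot: [-180.0, -0.0, 151.9]
wrist_force: [-0.5, -0.1, 1.0]
grip_width: 85.2
finger_force: 0.0
t: 45.2
ee_pos: [571.0, 103.4, 181.8]
tool_rot: [-180.0, -0.0, 151.9]
wrist_force: [-0.5, 1.2, -0.9]
grip_width: 84.9
finger_force: 0.0
```

View pics/side1.png

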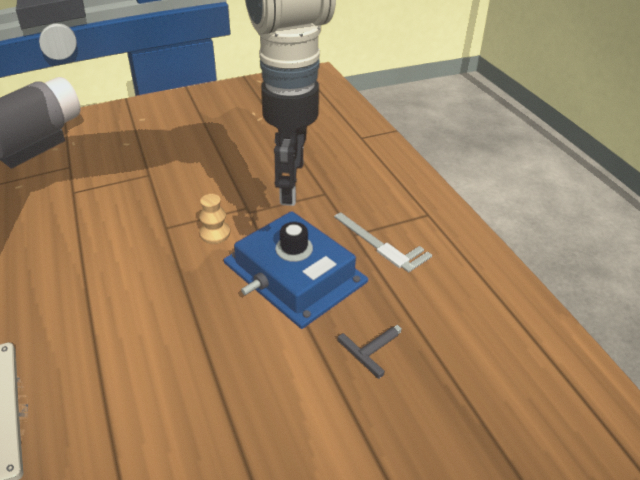

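The side view shows the gripper clear above the knob (at 293,238). The spindle (213,220), caliper (385,245) and key (365,350) are where they were.

```bash
python3 -c "from rig import robot; print(robot.close_job())"
```

```text
the job is handed in; nothing more can be done
None
```

The knob was turned anticlockwise to its end stop (about 0.34 Nm, not forced), then clockwise five clicks counted by torque drops, and let go; the caliper, wooden piece and chuck key look unmoved in the last picture, and the job is handed in with no verdict returned.

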